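Bring the next tube under the reading magnifier

ROBOT

A 6-joint arm with a two-finger parallel gripper is mounted at the origin on the work surface. World frame = base frame: x ahead of the robot, y to its left, z up, the work surface at z = 0. Lengths are in m, angles in rad, forces in N, time in s.
With the tool pointing down it reaches from about 0.325 to 0.875 m from the base axis. Payload 4.4 kg.
Tool frame: the origin (TCP) lies where the fingers leave the gripper's body, on its centre line; the fingertips stand 73 mm ahead of it and the grasp point (between the pads) lies 54 mm ahead of it; z points along the fingers, x is the direction in which the jaws open and shut, and the axes are right-handed (so a half turn about z gives the same grasp; the last joint's range is limited). The gripper opens to 85 mm and grips with 20 to 120 N. Pads are 22 mm wide; open, the fingers measure 114 mm over their backs; the gripper's body (76 mm by 85 mm) begins 54 mm behind the grasp point. The pads swing forward as they close: fully open they stand 13 mm farther back than shut.
Start: joints at [-1.462, 0.207, 1.542, -0, 1.393, -0.15], TCP at [0.147, -0.556, 0.304] pointing down, gripper open.
Joint ranges: [-2.73, 2.73], [-0.86, 2.22], [0.23, 2.46], [-1.11, 4.25], [0.08, 2.63], [-2.82, 2.82]. Speed limits (rad/s): [2.79, 2.79, 3.14, 3.14, 3.14, 3.14].

INTERFACE

Orientations are given as a unit quaternion [w, x, y, z].
In Python, from station import manip gives the robot as it stands.
- The arm moves only by the tool carry_out, never from a script. Its argument "deltas" is a list of rows, each a list of 5 numbers: the closure, from 0 (fully open) to 1 (shut), then the shift along the tool's x, y, z in m, then the turn about the tool's z in degrees. In form: [[grip, dx, dy, dz, turn], ...]. A call has 1 to 20 rows; each row shifts and turns the commanded pose from where the row before left it, along the tool's axes as they then stand; what a row does not reach is not made up. A row lasts 1/10 s, in which the tool goes at most 50 mm and 8.59 degrees, less where a joint would pass 70% of its speed; a pose out of reach is approached as far as the arm can. A call with a gripper value outside its range is refused whole. The fingers move at their own pace and stop on an object; "grip_force" is the grip in N (left out, the last holds). Time passes only in rows, so rows that do not move let the fingers close. It gives the time, the measured TCP pose, the force and the opening at its end, in the units of the state.
- manip.get_obs(): the state, without advancing time (a new reading comes with each control period).
- manip.read_camera(name): name is "side" or "top"; returns the picture (480x640x3 uint8, blue, green, red); there is no depth.
- manip.camera_params(name): a dict with "fx", "fy", "cx", "cy" (pixels), "k1" (the pictures are not rectified: a ray, as slopes to the right and down, at radius r is drawn at 1 + k1 r^2 times it, then the intrinsics apply), "cam_to_world" (4x4, takes a point from camera to world coordinates). Camera axes: x right, y down, z forward; pixel columns grow to the right and rows downward; lengths in m; the calibration is good to about 2 mm. A picture is of the moment at which its call begins. camera_params takes no time and is no camera call.
- manip.job_done(): hands the job in, once; it reports no verdict.
Trained networks look in the newest picture that a camera, given by its name, has taken for a name from the list of things; names that differ only in an ending like _2 or _b are one class to them, and where a whole thing is asked for, a point or a joint stands for the part that bears it (a point fixed in the world has none). Each returns a list of dicts, best first, with "confidence" (0 to 1); they miss things now and then, are a little off and sometimes report something else, mostly with a low value. They report only what shows in the picture. A call takes as long as a camera call.
- manip.look_for(camera, name): "point" ([x, y, z] in m, in world coordinates, good to about 4 mm: the middle of the surface that is visible of it).
- manip.spot_point(camera, name): "point" ([x, y, z] in m, in world coordinates, good to about 4 mm: a listed point, or the origin of a listed thing).
The state is a dict: "time_s": time; "qpos": joint angles; "joint_velocities": joint speeds; "effort": joint torques, N m; "ee_pos": TCP position; "eef_rot": TCP orientation; "ft_force": force on the tool from outside, world axes, zero at the start; "ft_torque": the same for the moment, N m; "opening": opening from 0.0 (shut) to 1.0 (fully open).
Only numpy, scipy, OpenCV 4.12 (cv2) and the standard library are available. Lean on these libraries where they do the work, as an engineer would, in place of code of your own. Each camera call takes 0.05 s, during which the arm holds its last target. There are 200 camera calls.

TASK

We are reading tube labels on the reading stand: first swing the magnifier round on its stiff arm so that the lens hangs centred over the reading line between the two pointers, where it stays by itself. Then pull up the index plunger's knob, slide the tube carriage exactly one hole to the left (towards the side where the magnifier was parked), and let the pin drop fully home in that next hole. Finish while still holding the knob with the pin fully home, so that the carriage cannot creep while I read; leave everything else on the bench where it is.

Things in the scene. Friction and masses are not known exactly. Their poses are not given: they have to be found in the camera images.
- stand: reading stand, bolted down: aluminium base 200 mm (x) by 500 mm (y), two guide rods along y with a perforated index bar between. Origin at bench height under the reading line; its horizontal y axis is the slide direction, +y to the robot's left, x away from the robot. End blocks 48 mm high at y = -312, +162 mm. The lamp post, 28 mm thick, at x = +170 mm, y = 0 is the arm's vertical hinge axis
- station (a point): the reading place: 70 mm above the bench at the stand's origin, midway between the two dark steel pointers (71 mm high, at x = -85 and +85 mm of the stand) that mark the reading line
- lens (a point): centre of the magnifier's lens: a white lamp ring 116 mm across and 18 mm thick, 194 mm above the bench, 170 mm from the hinge axis; it clears the tubes by 110 mm
- handle (a point): middle of the magnifier's upright rubber grip, 230 mm above the bench: a 16 mm round post, free from 200 to 250 mm above the bench, at the outer end of the lens ring, 245 mm from the hinge axis on the line from the hinge through the lens centre
- magnifier (a joint): angle (rad) of the magnifier arm about its upright hinge: 0 = lens right over the reading place, grip on the robot's side (-x of the stand); positive = swung round to the left (+y of the stand), where it is parked at 0.75 to 1.15. Range -0.5 to 1.5, no stop at 0. Stiff: 0.45 N m of friction (about 2 N at the grip); it stays where it is left
- pull_knob: black knurled pull knob of the index plunger, origin at its centre, 79 mm above the bench with the pin home: 25 mm across, 26 mm high, axis upright. Under it a neck 16 to 21 mm thick, 14 mm high, on the tongue (42 mm wide, top at 52 mm) at the carriage's right end, about 100 mm from the tube tray. It rides with the carriage and rises when pulled
- plunger (a joint): how far the plunger is pulled up (m): 0 = pin fully home, 8 mm deep in the hole; above 0.008 = pin clear of the bar; 0.012 = fully pulled. A spring pulls it down with about 4 N at 0 and 8 N at 0.012; between holes the pin's round nose rides on the bar at 0.008
- carriage (a joint): travel of the tube carriage (m): 0 = the hole where it starts locked, positive to the left (+y of the stand). The bar's holes are 36 mm apart, as are the five tubes lying across the tray: the next hole to the left is at 0.036. Pin home: locked, 1 mm of play either way; pin pulled: slides against 3 N of friction. Range -0.038 to 0.074; tubes' top 71 mm above the bench
- dishes: stack of four round culture dishes, 92 mm across, 58 mm high, on the bench behind the slide near the lamp post; bystander, origin under its centre
- marker: marker pen lying on the bench behind the slide, 115 mm long, 13 mm high; bystander, origin under its middle
- jar: lidded specimen jar, 56 mm across, 62 mm high, on the bench in front of the stand; bystander, origin under its centre
- tube_rack: loose white tube rack with standing capped tubes, 70 x 160 mm, 114 mm high, left of the stand; bystander, origin under its centre
- sprayer: white disinfectant bottle, 68 mm across, 165 mm high, right of the stand; bystander, origin under its centre
- label_roll: roll of paper labels lying flat, 72 mm across, 28 mm high, in front and to the right; bystander, origin under its centre

How it is judged:
On the way, in this order (a step that is already met when the one before it is completed fails the run):
1. the lens hangs over the reading place (horizontal distance between lens and station below 0.02 m), for 0.3 s.
2. the plunger is pulled up, the pin clear of the bar, with the lens still in place (horizontal distance between lens and station below 0.02 m and value of joint plunger above 0.008 m), for 0.1 s.
3. the carriage stands at the next hole to the left with the pin home (value of joint carriage between 0.0335 and 0.0385 m and value of joint plunger below 0.0015 m), for 0.3 s.
At the end, for the whole second after the job is handed in: the lens centre is within 20 mm (horizontally) of the reading place; the carriage is at the next hole (0.036, -2.5 / +2.5 mm); the plunger is within 1.5 mm of fully home; and the fingers hold the pull knob with more than 3 N of contact force (all of step 3 and horizontal distance between lens and station below 0.02 m and contact force between the fingers and pull_knob above 3 N); the arm keeps its last pose, push and grip.
It fails at once if a bystander (dishes, marker, jar, tube rack, sprayer or label roll) is shifted by more than 40 mm (distance of any of dishes, marker, jar, tube_rack, sprayer, label_roll from where it was at the start of the episode above 0.04 m).
It also fails if it takes over 61 s, if anything falls off the work surface, if the arm or the gripper's body presses on something with over 40 N, if the wrist force passes 120 N, or if a joint passes its speed limit or range.

## Working session

There is one attempt and no reset: what is moved stays moved. The work goes in short steps, Python scripts to look and compute and a tool call to move; the robot and the scene stay as the last step left them, time stands still between calls to the robot, and variables do not carry over. Pictures are saved under pics/ and viewed, about 8 in all and at most 12, crops included, and the job is handed in when it is done.

Besides the shell and the picture viewer there is one more tool, called by a JSON object that holds its "op" and its "data". carry_out: Moves the arm, as the interface text tells. Its arguments: {"type":"object","properties":{"deltas":{"type":"array","items":{"type":"array","items":{"type":"number"}}},"grip_force":{"type":"number"}},"required":["deltas"]}

```bash
mkdir -p pics
cat > h.py <<'E'
import numpy as np, cv2
from station import manip
def snap(c,f): 
    im=manip.read_camera(c); cv2.imwrite('pics/'+f,im); return im
def proj(c,P):
    p=manip.camera_params(c); T=np.linalg.inv(np.array(p['cam_to_world'])); q=T[:3,:3]@np.array(P)+T[:3,3]
    s=q[:2]/q[2]; s=s*(1+p['k1']*(s@s)); return s[0]*p['fx']+p['cx'], s[1]*p['fy']+p['cy']
def ray(c,u,v,z):
    p=manip.camera_params(c); T=np.array(p['cam_to_world']); d=np.array([(u-p['cx'])/p['fx'],(v-p['cy'])/p['fy']]); s=d.copy()
    for _ in range(20): s=d/(1+p['k1']*(s@s))
    r=T[:3,:3]@np.array([*s,1]); o=T[:3,3]; return o+r*(z-o[2])/r[2]
E
python3 - <<'E'
from h import *
for c in ('top','side'):
    snap(c,c+'1.png')
    print(c,np.round(np.array(manip.camera_params(c)['cam_to_world'])[:3,3],3))
    for n in ('stand','station','lens','handle','pull_knob','jar','sprayer','tube_rack','label_roll','dishes'):
        r=manip.spot_point(c,n); print(n,[(np.round(d['point'],3).tolist(),round(d['confidence'],2)) for d in r[:2]])
o=manip.get_obs();print(o)
E
```

```text
top [ 0.381 -0.032  1.324]
stand [([0.508, 0.011, 0.001], 0.67)]
station [([0.507, 0.009, 0.07], 0.87), ([0.406, 0.204, -0.001], 0.54)]
lens [([0.597, 0.126, 0.193], 0.72), ([0.56, 0.189, 0.23], 0.27)]
handle [([0.559, 0.192, 0.231], 0.63)]
pull_knob [([0.509, 0.011, 0.07], 0.52), ([0.462, -0.218, 0.082], 0.44)]
jar [([0.402, 0.202, -0.001], 0.76)]
sprayer [([0.536, -0.538, 0.0], 0.82)]
tube_rack [([0.445, 0.44, -0.003], 0.91), ([0.354, -0.042, -0.002], 0.61)]
label_roll [([0.353, -0.045, 0.002], 0.67)]
dishes [([0.559, 0.191, 0.232], 0.67), ([0.712, 0.095, -0.001], 0.6)]
side [-0.128  0.646  1.141]
stand [([0.512, 0.007, 0.003], 0.71), ([0.446, 0.445, -0.003], 0.61)]
station [([0.446, 0.443, -0.004], 0.68), ([0.503, 0.01, 0.069], 0.63)]
lens [([0.594, 0.125, 0.194], 0.57)]
handle [([0.564, 0.191, 0.231], 0.56)]
pull_knob [([0.46, -0.221, 0.078], 0.52)]
jar [([0.407, 0.207, 0.004], 0.9)]
sprayer [([0.531, -0.536, -0.002], 0.82)]
tube_rack [([0.444, 0.443, -0.0], 0.84)]
label_roll [([0.353, -0.046, -0.0], 0.65), ([0.561, 0.189, 0.232], 0.27)]
dishes [([0.714, 0.094, 0.003], 0.71)]
{'time_s': 1.1, 'qpos': array([-1.46253485e+00,  2.06612236e-01,  1.54147351e+00,  6.05229571e-06,
        1.39350561e+00, -1.50528830e-01]), 'joint_velocities': array([ 0.00285676,  0.00028131,  0.00178572,  0.00114588, -0.00192209,
       -0.00112049]), 'effort': array([-2.28375566e-04, -3.83059895e+01, -2.91975868e+01, -4.31404715e-04,
        6.74200783e-04,  1.08019560e-05]), 'ee_pos': array([ 0.14712486, -0.55587225,  0.3038873 ]), 'eef_rot': array([-1.59273778e-06,  7.92436211e-01, -6.09954795e-01,  2.59946150e-06]), 'ft_force': array([-0.06997369, -0.12726403,  1.25339603]), 'ft_torque': array([-0.01804828, -0.0469866 , -0.02423965]), 'opening': 0.9965981879213397}
```

View pics/top1.png

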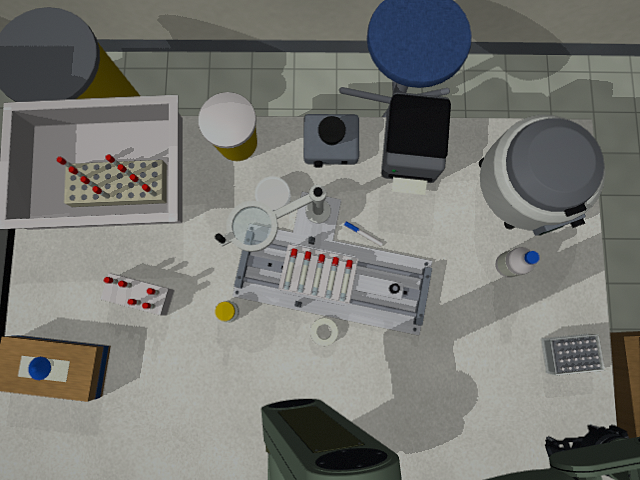

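View pics/side1.png

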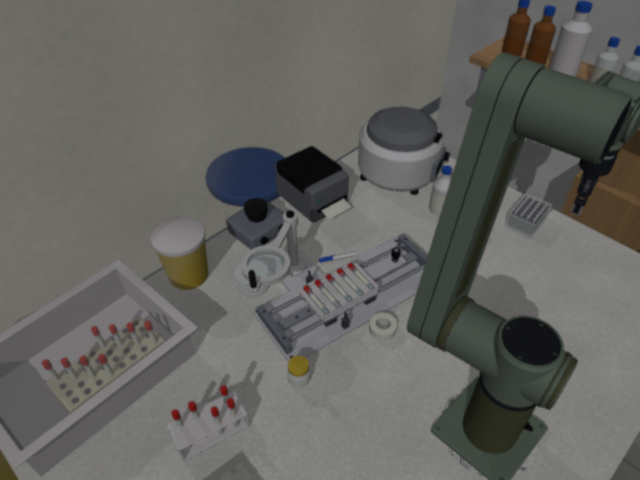

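The top view shows the stand turned clockwise: knob at (395,289), grip at (221,238), lens at (252,226), lamp post at (318,192). The side view agrees, and the area around the grip is free. Next I fit the stand pose and plan the approach.

```bash
cat >> h.py <<'E'
def pose():
    o=manip.get_obs(); w,x,y,z=o['eef_rot']; return np.array(o['ee_pos']), np.degrees(np.arctan2(2*(x*y+w*z),1-2*(y*y+z*z)))
def rows(p,h,P,H,N,g):
    """world straight line from p,h to P,H (heading of tool x, deg) -> rows"""
    p=np.array(p,float);P=np.array(P,float);out=[];dh=(H-h)/N;p0=p.copy();h0=h
    for i in range(N):
        t=p0+(P-p0)*(i+1)/N; d=t-p; a=np.radians(h); c,s=np.cos(a),np.sin(a)
        r=[g,round(c*d[0]+s*d[1],3),round(s*d[0]-c*d[1],3),round(-d[2],3),round(-((h0+dh*(i+1))-h),1)]
        p=p+np.array([c*r[1]+s*r[2],s*r[1]-c*r[2],-r[3]]); h=h-r[4]; out.append(r)
    return out,p,h
E
python3 - <<'E'
from h import *
from scipy.optimize import least_squares
obs=[((0,0),(.507,.009)),((0,0),(.504,.0095)),((0,-.234),None)]
A=ray('top',311,240,.071);B=ray('top',299,303,.071);print('pointers',A,B,np.hypot(*(A-B)[:2]))
for z in (.2,.25,.3): print('post',z,ray('top',318,191,z))
v=(A-B)[:2];psi=np.arctan2(v[1],v[0]);print('psi',np.degrees(psi))
psi2=np.arctan2(-.0455,.229);print('psi knob',np.degrees(psi2))
p,h=pose();print(p,h)
r,p,h=rows(p,h,[.30,-.28,.40],27.8,13,0.5);print(r,p,h)
r,p,h=rows(p,h,[.56,.191,.40],27.8,14,0.5);print(r,p,h)
E
```

```text
pointers [ 0.58569039 -0.00925949  0.071     ] [0.42560392 0.0193596  0.071     ] 0.16262451008294018
post 0.2 [ 0.68036065 -0.02690055  0.2       ]
post 0.25 [ 0.66705605 -0.02714885  0.25      ]
post 0.3 [ 0.65375144 -0.02739716  0.3       ]
psi -10.135845666911704
psi knob -11.237741273860534
[ 0.14712486 -0.55587225  0.3038873 ] -75.1724687809242
[[0.5, np.float64(-0.018), np.float64(-0.017), np.float64(-0.007), np.float64(-7.9)], [0.5, np.float64(-0.015), np.float64(-0.019), np.float64(-0.008), np.float64(-7.9)], [0.5, np.float64(-0.012), np.float64(-0.021), np.float64(-0.007), np.float64(-8.0)], [0.5, np.float64(-0.009), np.float64(-0.022), np.float64(-0.008), np.float64(-7.9)], [0.5, np.float64(-0.006), np.float64(-0.024), np.float64(-0.007), np.float64(-7.9)], [0.5, np.float64(-0.003), np.float64(-0.024), np.float64(-0.007), np.float64(-7.9)], [0.5, np.float64(0.0), np.float64(-0.024), np.float64(-0.008), np.float64(-7.9)], [0.5, np.float64(0.004), np.float64(-0.024), np.float64(-0.007), np.float64(-8.0)], [0.5, np.float64(0.008), np.float64(-0.023), np.float64(-0.008), np.fl
[... 893 characters left out ...]
0.5, np.float64(0.032), np.float64(-0.021), np.float64(-0.0), np.float64(0.0)], [0.5, np.float64(0.032), np.float64(-0.021), np.float64(-0.0), np.float64(0.0)], [0.5, np.float64(0.032), np.float64(-0.022), np.float64(-0.0), np.float64(0.0)], [0.5, np.float64(0.032), np.float64(-0.021), np.float64(-0.0), np.float64(0.0)], [0.5, np.float64(0.033), np.float64(-0.021), np.float64(-0.0), np.float64(0.0)], [0.5, np.float64(0.032), np.float64(-0.021), np.float64(-0.0), np.float64(0.0)], [0.5, np.float64(0.032), np.float64(-0.021), np.float64(-0.0), np.float64(0.0)], [0.5, np.float64(0.032), np.float64(-0.021), np.float64(-0.0), np.float64(0.0)]] [0.55991401 0.19118796 0.3998873 ] 27.827531219075794
```

{"op": "carry_out", "data": {"deltas": [[0.4,-0.018,-0.017,-0.007,-7.9],[0.4,-0.015,-0.019,-0.008,-7.9],[0.4,-0.012,-0.021,-0.007,-8.0],[0.4,-0.009,-0.022,-0.008,-7.9],[0.4,-0.006,-0.024,-0.007,-7.9],[0.4,-0.003,-0.024,-0.007,-7.9],[0.4,0,-0.024,-0.008,-7.9],[0.4,0.004,-0.024,-0.007,-8.0],[0.4,0.008,-0.023,-0.008,-7.9],[0.4,0.01,-0.022,-0.007,-7.9],[0.4,0.013,-0.02,-0.007,-7.9],[0.4,0.016,-0.019,-0.008,-8.0],[0.4,0.018,-0.016,-0.007,-7.9]], "grip_force": 20}}

```text
time_s: 2.4
ee_pos: [0.3, -0.2788, 0.4004]
eef_rot: [0.0, 0.97, 0.243, 0.0]
ft_force: [0.6, -0.6, -0.1]
opening: 0.598
```

{"op": "carry_out", "data": {"deltas": [[0.4,0.032,-0.021,0,0],[0.4,0.032,-0.021,0,0],[0.4,0.032,-0.021,0,0],[0.4,0.033,-0.021,0,0],[0.4,0.032,-0.021,0,0],[0.4,0.032,-0.021,0,0],[0.4,0.032,-0.021,0,0],[0.4,0.032,-0.021,0,0],[0.4,0.032,-0.022,0,0],[0.4,0.032,-0.021,0,0],[0.4,0.033,-0.021,0,0],[0.4,0.032,-0.021,0,0],[0.4,0.032,-0.021,0,0],[0.4,0.032,-0.021,0,0],[0.4,0,0,0,0],[0.4,0,0,0,0]]}}

```text
time_s: 4.0
ee_pos: [0.5599, 0.1917, 0.3992]
eef_rot: [0.0, 0.97, 0.241, -0.001]
ft_force: [-0.1, -0.4, 0.5]
opening: 0.602
```

{"op": "carry_out", "data": {"deltas": [[0.4,0,0,0.02,0],[0.4,0,0,0.025,0],[0.4,0,0,0.025,0],[0.4,0,0,0.022,0],[0.4,0,0,0.02,0],[0.74,0,0,0,0],[0.74,0,0,0,0],[0.74,0,0,0,0],[0.74,0,0,0,0]]}}

```text
time_s: 4.9
ee_pos: [0.5607, 0.1911, 0.2898]
eef_rot: [0.0, 0.971, 0.24, 0.002]
ft_force: [0.2, -0.1, 0.1]
opening: 0.262
```

Run:
```python
from h import *
o=manip.get_obs();print(o['ft_force'],o['opening'])
p,h=pose();print(p,h)
im=snap('side','s2.png');u,v=map(int,proj('side',[.56,.19,.23]));print(u,v)
c=im[max(v-90,0):v+60,max(u-100,0):u+100];cv2.imwrite('pics/s2c.png',cv2.resize(c,None,fx=4,fy=4,interpolation=cv2.INTER_CUBIC))
# arc plan
psi=np.radians(-11);x=np.array([np.cos(psi),np.sin(psi)]);S=np.array([.506,.0095]);H=S+.17*x;print('hinge',H,'goal',H-.245*x)
d=p[:2]-H;R=np.hypot(*d);a0=np.arctan2(d[1],d[0]);a1=np.pi+psi;print(R,np.degrees(a0),np.degrees(a1))
N=18;q=p.copy();hh=h;out=[]
for i in range(N):
    a=a0+(a1-a0)*(i+1)/N; r,q,hh=rows(q,hh,[*(H+R*np.array([np.cos(a),np.sin(a)])),p[2]],h+np.degrees(a-a0),1,.74); out.append([float(k) for k in r[0]])
print(out,q,hh)
```

```text
[ 0.22002166 -0.11240933  0.07504893] 0.26174001934866975
[0.56068498 0.19109501 0.28983559] 27.811111580166628
252 277
hinge [ 0.67287662 -0.02293753] goal [0.43237796 0.02381067]
0.24165448777706378 117.66264375170888 169.0
[[0.74, -0.012, 0.0, -0.0, -2.9], [0.74, -0.012, 0.001, -0.0, -2.8], [0.74, -0.012, -0.0, -0.0, -2.9], [0.74, -0.012, 0.0, -0.0, -2.8], [0.74, -0.012, 0.0, -0.0, -2.9], [0.74, -0.012, 0.001, -0.0, -2.8], [0.74, -0.012, -0.0, -0.0, -2.9], [0.74, -0.012, 0.0, -0.0, -2.8], [0.74, -0.012, 0.0, -0.0, -2.9], [0.74, -0.012, 0.001, -0.0, -2.8], [0.74, -0.012, -0.0, -0.0, -2.9], [0.74, -0.012, 0.0, -0.0, -2.8], [0.74, -0.012, 0.0, -0.0, -2.9], [0.74, -0.012, 0.001, -0.0, -2.8], [0.74, -0.012, -0.0, -0.0, -2.9], [0.74, -0.012, 0.0, -0.0, -2.8], [0.74, -0.012, 0.0, -0.0, -2.9], [0.74, -0.012, 0.001, -0.0, -2.8]] [0.43612603 0.02350425 0.28983559] 79.11111158016661
```

View pics/s2c.png

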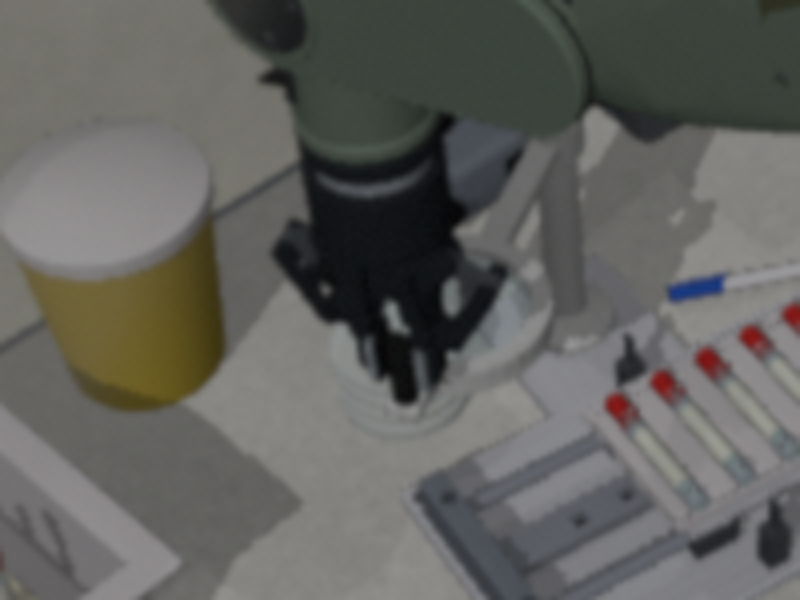

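The grip (about (405,370) in the crop) stands between the two fingers. Swinging along the arc now.

{"op": "carry_out", "data": {"deltas": [[0.74,-0.012,0,0,-2.9],[0.74,-0.012,0.001,0,-2.8],[0.74,-0.012,0,0,-2.9],[0.74,-0.012,0,0,-2.8],[0.74,-0.012,0,0,-2.9],[0.74,-0.012,0.001,0,-2.8],[0.74,-0.012,0,0,-2.9],[0.74,-0.012,0,0,-2.8],[0.74,-0.012,0,0,-2.9],[0.74,-0.012,0.001,0,-2.8]]}}

```text
time_s: 5.95
ee_pos: [0.4721, 0.112, 0.2892]
eef_rot: [-0.0, 0.881, 0.473, 0.002]
ft_force: [-0.1, 2.0, 0.5]
opening: 0.261
```

{"op": "carry_out", "data": {"deltas": [[0.74,-0.012,0,0,-2.9],[0.74,-0.012,0,0,-2.8],[0.74,-0.012,0,0,-2.9],[0.74,-0.012,0.001,0,-2.8],[0.74,-0.012,0,0,-2.9],[0.74,-0.012,0,0,-2.8],[0.74,-0.012,0,0,-2.9],[0.74,-0.012,0.001,0,-2.8],[0.74,-0.003,0,0,0],[0.74,0,0,0,0],[0.74,0,0,0,0],[0.74,0,0,0,0]]}}

```text
time_s: 7.15
ee_pos: [0.435, 0.0209, 0.288]
eef_rot: [0.0, 0.771, 0.637, 0.0]
ft_force: [0.4, 0.6, 0.1]
opening: 0.261
```

Run:
```python
from h import *
print(pose())
for c in ('top','side'):
    snap(c,c+'3.png')
    for n in ('station','lens','handle','pull_knob'):
        r=manip.spot_point(c,n); print(c,n,[(np.round(d['point'],3).tolist(),round(d['confidence'],2)) for d in r[:2]])
im=cv2.imread('pics/side3.png');u,v=map(int,proj('side',[.5,.01,.19]));cv2.imwrite('pics/side3c.png',cv2.resize(im[v-90:v+90,u-120:u+120],None,fx=3,fy=3))
```

```text
(array([0.43504269, 0.02086466, 0.28802435]), np.float64(79.13275118189746))
top station [([0.404, 0.205, 0.001], 0.52)]
top lens [([0.505, 0.01, 0.198], 0.84), ([0.445, 0.44, -0.002], 0.29)]
top handle []
top pull_knob [([0.46, -0.218, 0.082], 0.58), ([0.506, 0.008, 0.196], 0.51)]
side station [([0.505, 0.009, 0.069], 0.64)]
side lens [([0.506, 0.005, 0.195], 0.65)]
side handle [([0.435, 0.024, 0.235], 0.71)]
side pull_knob [([0.463, -0.22, 0.076], 0.45)]
```

View pics/side3c.png

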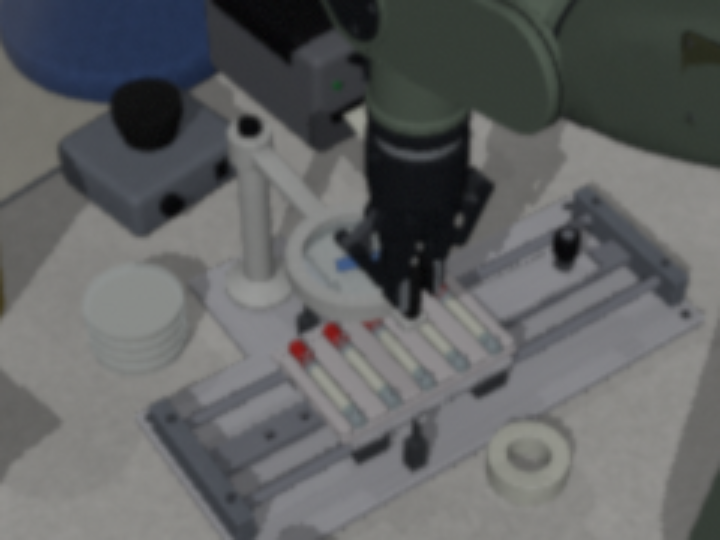

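Lens reads (0.505,0.008) against station (0.505,0.009), so it is centred. Unload, lift off, and go above the knob.

{"op": "carry_out", "data": {"deltas": [[0.74,0.003,0,0,0],[0.7,0,0,0,0],[0.7,0,0,0,0],[0.7,0,0,-0.02,0],[0.7,0,0,-0.03,0],[0.7,0,0,-0.032,0],[0.4,-0.013,0.004,0,0],[0.4,-0.022,0.007,0,0],[0.4,-0.025,0.008,0,0],[0.4,-0.025,0.008,0,0],[0.4,-0.025,0.008,0,0],[0.4,-0.025,0.007,0,0],[0.4,-0.025,0.007,0,0],[0.4,-0.025,0.008,0,0],[0.4,-0.025,0.007,0,0],[0.4,-0.024,0.007,0,0],[0.4,0,0,0.03,0],[0.4,0,0,0.03,0],[0.4,0,0,0.03,0],[0.4,0,0,0.03,0]]}}

```text
time_s: 9.65
ee_pos: [0.4609, -0.2198, 0.2488]
eef_rot: [0.0, 0.771, 0.637, 0.0]
ft_force: [0.2, -0.2, 0.1]
opening: 0.601
```

{"op": "carry_out", "data": {"deltas": [[0.4,0,0,0.02,0],[0.4,0,0,0.02,0],[0.4,0,0,0,0],[0.4,0,0,0,0]]}}

```text
time_s: 10.05
ee_pos: [0.461, -0.2196, 0.21]
eef_rot: [-0.0, 0.771, 0.637, -0.0]
ft_force: [-0.2, 0.0, 0.2]
opening: 0.598
```

Run:
```python
from h import *
print(pose(),manip.get_obs()['ft_force'])
for c in ('side','top'):
    im=snap(c,c+'4.png')
    for n in ('lens','station','handle','pull_knob'):
        r=manip.spot_point(c,n); print(c,n,[(np.round(d['point'],3).tolist(),round(d['confidence'],2)) for d in r[:2]])
    if c=='side':
        u,v=map(int,proj('side',[.47,-.15,.1]));cv2.imwrite('pics/side4c.png',cv2.resize(im[v-80:v+70,u-110:u+90],None,fx=4,fy=4))
```

```text
(array([ 0.46102127, -0.21962791,  0.20995988]), np.float64(79.12961506996776)) [-0.1961929   0.01310418  0.18251372]
side lens [([0.506, 0.008, 0.193], 0.83)]
side station []
side handle [([0.434, 0.025, 0.233], 0.97), ([0.508, 0.01, 0.197], 0.7)]
side pull_knob [([0.463, -0.216, 0.079], 0.67)]
top lens [([0.506, 0.01, 0.194], 0.63), ([0.402, 0.207, 0.0], 0.15)]
top station []
top handle [([0.432, 0.019, 0.229], 0.7)]
top pull_knob []
```

View pics/side4c.png

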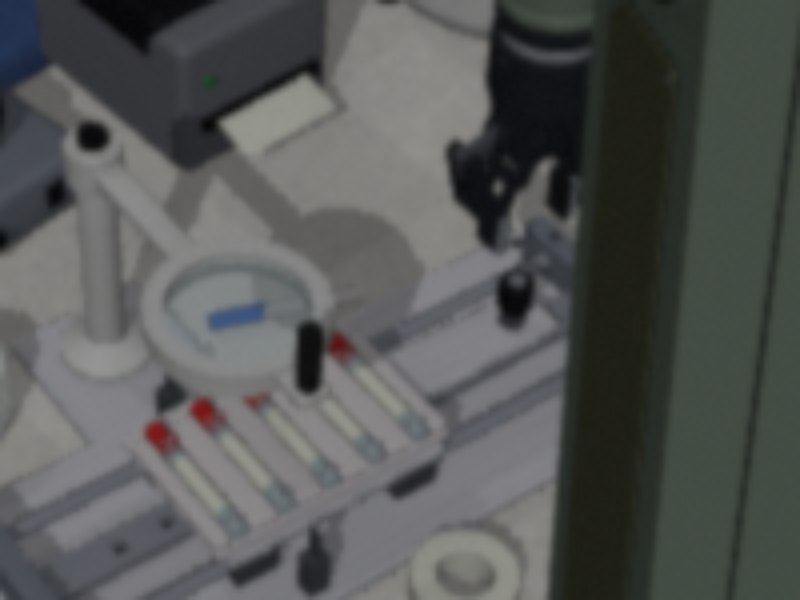

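{"op": "carry_out", "data": {"deltas": [[0.4,0.001,0,0.02,0],[0.4,0,0,0.02,0],[0.4,0,0,0.02,0],[0.4,0,0,0.019,0],[0.4,0,0,0,0],[0.8,0,0,0,0],[0.8,0,0,0,0],[0.8,0,0,0,0],[0.8,0,0,0,0],[0.8,0,0,0,0],[0.8,0,0,0,0]], "grip_force": 40}}

```text
time_s: 11.65
ee_pos: [0.4619, -0.219, 0.1321]
eef_rot: [0.001, 0.771, 0.637, 0.0]
ft_force: [-0.9, 1.5, 5.4]
opening: 0.276
```

{"op": "carry_out", "data": {"deltas": [[0.8,0,0,-0.003,0],[0.8,0,0,-0.003,0],[0.8,0,0,-0.003,0],[0.8,0,0,-0.002,0],[0.8,0,0,0,0],[0.8,0,0,0,0]]}}

```text
time_s: 12.25
ee_pos: [0.4618, -0.2189, 0.1415]
eef_rot: [0.001, 0.771, 0.637, 0.0]
ft_force: [5.2, -1.6, -8.1]
opening: 0.278
```

Run:
```python
from h import *
print(pose(),manip.get_obs()['ft_force'],manip.get_obs()['opening'])
im=snap('side','side5.png')
for n in ('lens','pull_knob'):
    r=manip.spot_point('side',n); print(n,[(np.round(d['point'],3).tolist(),round(d['confidence'],2)) for d in r[:2]])
```

```text
(array([ 0.46178612, -0.21894554,  0.14151365]), np.float64(79.1164988799802)) [ 5.16682573 -1.61038608 -8.13068092] 0.2780581404247381
lens [([0.508, 0.007, 0.195], 0.55)]
pull_knob [([0.509, 0.008, 0.001], 0.71), ([0.461, -0.217, 0.087], 0.57)]
```

{"op": "carry_out", "data": {"deltas": [[0.8,0,0,-0.001,0],[0.8,0,0,0,0],[0.8,0,0,0,0]]}}

```text
time_s: 12.7
ee_pos: [0.4618, -0.219, 0.1424]
eef_rot: [0.001, 0.771, 0.637, 0.0]
ft_force: [6.2, -3.1, -8.2]
opening: 0.278
```

{"op": "carry_out", "data": {"deltas": [[0.8,0.002,0,0,0],[0.8,0.002,0,0,0],[0.8,0.002,0,0,0],[0.8,0,0,0,0]]}}

```text
time_s: 13.1
ee_pos: [0.4629, -0.2133, 0.1425]
eef_rot: [0.001, 0.771, 0.637, 0.0]
ft_force: [4.9, -3.1, -8.3]
opening: 0.275
```

{"op": "carry_out", "data": {"deltas": [[0.8,0.003,0,0,0],[0.8,0.004,0,0,0],[0.8,0.004,0,0,0],[0.8,0.004,0,0,0],[0.8,0.004,0,0,0],[0.8,0.004,0,0,0],[0.8,0.004,0,0,0],[0.8,0.003,0,0,0],[0.8,0,0,0,0],[0.8,0,0,0,0]]}}

```text
time_s: 14.1
ee_pos: [0.4688, -0.1837, 0.1426]
eef_rot: [0.001, 0.771, 0.637, 0.001]
ft_force: [5.3, -1.2, -8.5]
opening: 0.286
```

{"op": "carry_out", "data": {"deltas": [[0.8,0,0,0.002,0],[0.8,0,0,0.002,0],[0.8,0,0,0.001,0],[0.8,0,0,0,0],[0.8,0,0,0,0]]}}

```text
time_s: 14.6
ee_pos: [0.4688, -0.1837, 0.1378]
eef_rot: [0.001, 0.771, 0.637, 0.001]
ft_force: [6.3, -1.9, -7.0]
opening: 0.279
```

{"op": "carry_out", "data": {"deltas": [[0.8,0,0,0.002,0],[0.8,0,0,0.002,0],[0.8,0,0,0.001,0],[0.8,0,0,0,0],[0.8,0,0,0,0]]}}

```text
time_s: 15.1
ee_pos: [0.4688, -0.1837, 0.133]
eef_rot: [0.001, 0.771, 0.637, 0.0]
ft_force: [4.6, -1.9, -5.5]
opening: 0.275
```

{"op": "carry_out", "data": {"deltas": [[0.8,0,0,0.001,0],[0.8,0,0,0,0],[0.8,0,0,0,0]]}}

```text
time_s: 15.4
ee_pos: [0.4688, -0.1837, 0.1323]
eef_rot: [0.001, 0.771, 0.637, 0.0]
ft_force: [5.7, -1.4, -2.2]
opening: 0.279
```

{"op": "carry_out", "data": {"deltas": [[0.8,0,0,0.001,0],[0.8,0,0,0.001,0],[0.8,0,0,0,0],[0.8,0,0,0,0]]}}

```text
time_s: 15.8
ee_pos: [0.4689, -0.1838, 0.132]
eef_rot: [0.001, 0.771, 0.637, 0.0]
ft_force: [0.1, 0.5, 9.2]
opening: 0.275
```

Run:
```python
from h import *
print(pose(),manip.get_obs()['ft_force'],manip.get_obs()['opening'])
for c in ('side','top'):
  im=snap(c,c+'6.png')
  for n in ('lens','pull_knob','jar','sprayer','label_roll'):
    r=manip.spot_point(c,n); print(c,n,[(np.round(d['point'],3).tolist(),round(d['confidence'],2)) for d in r[:2]])
  u,v=map(int,proj(c,[.49,-.08,.1]));s=80 if c=='side' else 70
  cv2.imwrite(f'pics/{c}6c.png',cv2.resize(im[v-s:v+s,u-100:u+100],None,fx=3.5,fy=3.5))
```

```text
(array([ 0.46887425, -0.18379456,  0.13202868]), np.float64(79.13730593084969)) [0.12094904 0.49254504 9.15964754] 0.27485793969316097
side lens [([0.507, 0.01, 0.196], 0.89)]
side pull_knob [([0.448, 0.445, -0.002], 0.71), ([0.471, -0.186, 0.079], 0.47)]
side jar [([0.402, 0.211, 0.003], 0.63)]
side sprayer []
side label_roll [([0.354, -0.048, -0.001], 0.96)]
top lens [([0.506, 0.008, 0.196], 0.76), ([0.503, 0.007, 0.004], 0.5)]
top pull_knob []
top jar [([0.406, 0.206, -0.001], 0.97)]
top sprayer [([0.536, -0.536, -0.002], 0.95)]
top label_roll [([0.352, -0.042, 0.002], 0.66)]
```

View pics/side6c.png

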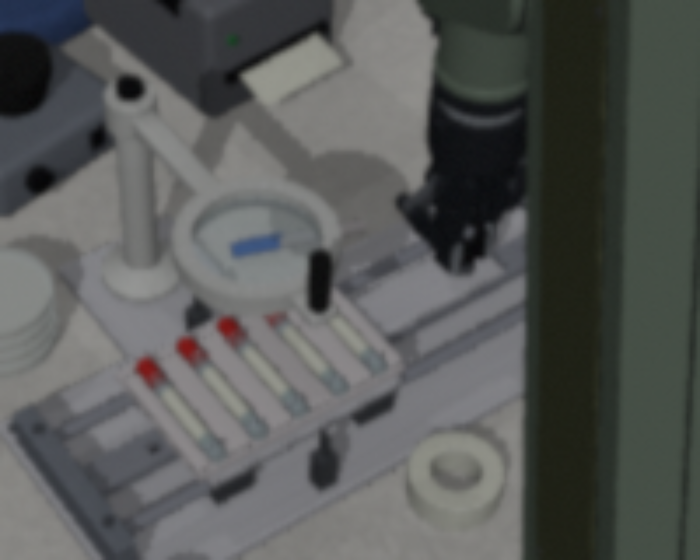

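View pics/top6c.png

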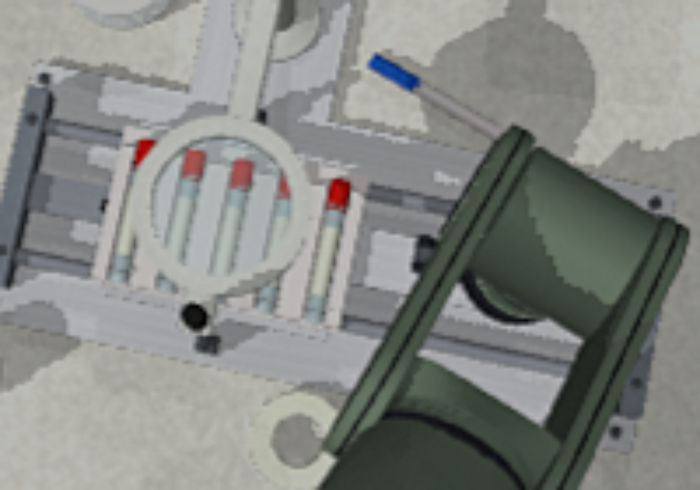

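The side crop shows the fingers on the knob at (460,265) and the lens ring centred over the line; the top crop shows the tray one tube pitch to the left. TCP height is back to its value at the grasp and the knob pushes back, so the pin is seated. Settling briefly and handing in.

{"op": "carry_out", "data": {"deltas": [[0.8,0,0,0,0],[0.8,0,0,0,0],[0.8,0,0,0,0],[0.8,0,0,0,0]]}}

```text
time_s: 16.8
ee_pos: [0.4689, -0.1838, 0.1321]
eef_rot: [0.001, 0.771, 0.637, 0.0]
ft_force: [-0.1, 0.3, 9.8]
opening: 0.277
```

```bash
python3 -c "
from h import *
o=manip.get_obs();print(o['time_s'],o['ee_pos'],o['ft_force'],o['opening']);print(manip.job_done())"
```

```text
16.8 [ 0.46889303 -0.18378959  0.13206618] [-0.12791093  0.34252476  9.79031437] 0.277473904023386
the job is handed in; nothing more can be done
None
```

The job is handed in at 16.8 s, with the magnifier over the reading line, the carriage one hole to the left, and the gripper still holding the knob. No verdict came back. The joint values cannot be read directly, so the checks below are indirect.

- **Magnifier:** I swung it round with the fingers loosely around its grip. The last readings put the lens at about (0.506, 0.009), 1–2 mm from the reading place.
- **Carriage:** I pulled the knob up about 10 mm and slid it 36.0 mm to the left. The pictures show the tray shifted by one tube pitch.
- **Pin:** On the way down the spring force fell steadily, then the push reversed at the same tool height as when I first gripped the knob (0.132 m). That fits the pin being fully home. I did not test the lock by nudging the carriage sideways.
- **Knob hold:** The gripper is set to 40 N on the knob, with about 10 N pressing down.
- **Bystanders:** The jar and label roll read within about 6 mm of where they started in both cameras. The sprayer showed only in the top view, also unmoved. I did not re-measure the dishes, marker or tube rack; the arm stayed well clear of them.

Once the knob was gripped, the networks gave some false reports for it (top matches on other objects). I used only the readings that agreed with the arm's own position.

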